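Let down the propped lid of the cabochon case

TASK

Close the stone case so that no grit gets in: with one finger, knock the yellow stay out sideways from under the propped green lid, catch the dropping lid on the back of that finger and lower it gently until it is fully shut, without a bump, because the stones chip. Do not pinch the lid, press on its upper face or swing it farther open; leave everything else on the bench where it lies and finish clear of the case.

Things in the scene. Friction and masses are not known exactly. Their poses are not given: they have to be found in the camera images.
- case: Dark wooden box, fixed, 180 mm deep (its x), 230 wide (y), 120 high, polished stones on a blue tray inside. Origin: centre of its underside on the bench; z up. Its front (-x) faces the robot's left (world +y) within 0.35 rad; its +y end, with the stay, lies away from the robot. A steel bracket for the stay stands out 37 mm from the +y wall, 79 to 101 mm high. Place and yaw vary.
- lid (a joint): Lid angle, rad: 0 shut (level), grows as the front edge rises; about 0.75 at the start, propped on the stay; stop at 1.3. Hinge line along the case's y axis at x = +90 mm, z = 120 mm in the case's frame, in the plane of the lid's underside. The hinge drags somewhat: let go, the lid falls shut in about half a second.
- lid_edge (a point): Middle of the lower front edge of the lid; moves with it. Frame as the lid: x towards the hinge, y along the edge towards the stay's end, z out of the green face. The lid is a flat board 235 mm from hinge to front edge, 300 mm wide, about 0.3 kg: a pale lower layer 5 mm thick, and a green upper layer 4 mm thick, set back 8 mm from the edges, which must not be pinched or pressed.
- lid_hinge (a point): Middle of the lid's hinge line, 235 mm from lid_edge. Shut, the lid overhangs the case by 55 mm in front and 35 mm at each end, its underside 120 mm above the bench.
- stay (a joint): Stay angle, rad: 0 propping the lid (leaning 0.08 inward, against its stop); grows as the stay swings out (case +y, away from the robot). Past about 0.1 its ball is out from under the lid's end and the lid drops; the stay then falls by itself to 2.1, beside the case. Only friction and its lean keep it in place; a push of a few newtons moves it.
- stay_ball (a point): Centre of the red ball (14 mm across) at the top of the yellow stay, a rod 10 mm thick and 178 mm long. Under the lid it lies 12 mm in from the lid's +y end and about 12 mm behind its front edge.
- stay_pivot (a point): Pivot of the stay, at x = -78 mm, y = +152 mm, z = 90 mm in the case's frame.
- petrified_wood: Bystander: brown chunk of petrified wood, 90 mm across, 67 mm high. Origin under its centre.
- grinding_stone: Bystander: round grey grinding stone, 100 mm across, 32 mm high. Origin under its centre.
- grit_jar: Bystander: jar, 70 mm across, 90 mm high. Origin under its centre.
- rock_pick: Bystander: rock pick lying flat, 255 mm long, head 130 mm across at its +x end, 25 mm high. Origin under its middle.
- template: Bystander: tin cabochon template, 90 x 140 x 4 mm, with holes. Origin under its centre.
- dop_block: Bystander: wooden block 60 x 130 x 30 mm with four upright dop sticks, 80 mm high in all. Origin under its centre.

How it is judged (in metres and radians):
On the way, in this order (a step that is already met when the one before it is completed fails the run):
1. the stay is knocked out from under the lid (value of joint stay above 0.2 rad), for 0.05 s.
2. the lid, caught, is carried down on the fingers through its lower half (value of joint lid between 0.06 and 0.38 rad and contact force between the fingers and lid_c0 above 0.3 N), for 0.2 s.
At the end, for the whole second after the job is handed in: The lid is shut (within 0.02 rad), the stay is out (past 0.5 rad), and the bystanders lie within 20 mm of where they were (value of joint lid below 0.02 rad and value of joint stay above 0.5 rad and distance of each of petrified_wood, grinding_stone, grit_jar, rock_pick, template, dop_block from where it was at the start of the episode below 0.02 m); the robot touches nothing.
It fails at once if the lid lands hard (shuts faster than 0.6 rad/s, 0.14 m/s at its front edge) (value of joint lid below 0.08 rad and velocity of joint lid below -0.6 rad/s).
It fails at once if the lid is lifted (swung more than 0.2 rad farther open) (value of joint lid above 0.95 rad).
It fails at once if the lid is pinched or pressed on its green upper face (over 3 N) (contact force between anything else and lid_c1 above 3 N).
It fails at once if a bystander is knocked, lifted or moved by more than 20 mm (distance of any of petrified_wood, grinding_stone, grit_jar, rock_pick, template, dop_block from where it was at the start of the episode above 0.02 m).
It also fails if it takes over 45 s, if anything falls off the work surface, if the arm or the gripper's body presses on something with over 40 N, if the wrist force passes 120 N, or if a joint passes its speed limit or range.

ROBOT

A 6-joint arm with a two-finger parallel gripper is mounted at the origin on the work surface. World frame = base frame: x ahead of the robot, y to its left, z up, the work surface at z = 0. Lengths are in mm, angles in degrees, forces in N, time in s.
With the tool pointing down it reaches from about 350 to 850 mm from the base axis. Payload 8.1 kg.
Tool frame: the origin (TCP) lies at the very end of the fingers, on their centre line; the grasp point (between the pads) lies grip_depth behind it (grip_depth is the distance from the TCP to the grasp point, in mm); z points along the fingers, y is the direction in which the jaws open and shut (so a half turn about z gives the same grasp; the last joint's range is limited). The gripper opens to 85 mm and grips with 20 to 120 N. Pads are 22 mm wide; open, the fingers measure 114 mm over their backs; the gripper's body (76 mm by 85 mm) begins 54 mm behind the grasp point. The pads swing forward as they close: fully open they stand 13 mm farther back than shut.
Start: joints at [58.591, 7.471, 85.268, -0, 87.261, -4.893], TCP at [267.854, 536.898, 231.292] pointing down, gripper open.
Joint ranges: [-169.43, 169.43], [-51.17, 129.36], [1.28, 143.12], [-76.62, 256.62], [0, 156.53], [-152.29, 152.29]. Speed limits (degrees/s): [136.94, 136.94, 159.86, 180, 180, 180].

INTERFACE

Orientations are given as [roll, pitch, yaw] about the fixed x, y, z axes, in that order (R = Rz(yaw) Ry(pitch) Rx(roll)).
In Python, from bench import * gives the robot as it stands.
- The arm moves only by the tool step_arm, never from a script. Its argument "plan" is a list of rows, each an object of numbers: "grip": the finger opening in cm, from 0 to 8.54; "tx", "ty", "tz": the shift along the tool's x, y, z in cm; "ax", "ay", "az": the turn, a rotation vector about the tool's x, y, z in degrees. In form: [{"grip": .., "tx": .., "ty": .., "tz": .., "ax": .., "ay": .., "az": ..}, ...]. A call has 1 to 8 rows; each row shifts and turns the commanded pose from where the row before left it, along the tool's axes as they then stand; what a row does not reach is not made up. A row lasts 1/12 s, in which the tool goes at most 41.7 mm and 7.16 degrees, less where a joint would pass 70% of its speed; a pose out of reach is approached as far as the arm can. A call with a gripper value outside its range is refused whole. The fingers move at their own pace and stop on an object; "newtons" is the grip in N (left out, the last holds). Time passes only in rows, so rows that do not move let the fingers close. It gives the time, the measured TCP pose, the force and the opening at its end, in the units of the state.
- sense(): the state, without advancing time (a new reading comes with each control period).
- snapshot(name): name is "scene" or "side" or "wrist"; returns the picture (400x640x3 uint8, red, green, blue); there is no depth.
- camera_model(name): a dict with "intrinsics" (3x3 intrinsics, pixels), "pose" (4x4, takes a point from camera to world coordinates); the wrist camera has in their place "T_tool_cam" (4x4, takes a point from camera to tool coordinates, whose origin is the TCP and whose axes are the flange's). Camera axes: x right, y down, z forward; pixel columns grow to the right and rows downward; lengths in mm; the calibration is good to about 2 mm. A picture is of the moment at which its call begins: read the wrist's pose just before it. camera_model takes no time and is no camera call.
- hand_in(): hands the job in, once; it reports no verdict.
The state is a dict: "time": time; "joint_pos": joint angles; "qd": joint speeds; "joint_efforts": joint torques, N m; "tool_pos": TCP position; "tcp_rot": TCP orientation; "ft_force": force on the tool from outside, world axes, zero at the start; "wrist_torque": the same for the moment, N m; "finger_gap": finger opening in mm.
Only numpy, scipy, OpenCV 4.12 (cv2) and the standard library are available. Lean on these libraries where they do the work, as an engineer would, in place of code of your own. Each camera call takes 0.05 s, during which the arm holds its last target.

## Working session

There is one attempt and no reset: what is moved stays moved. The work goes in short steps, Python scripts to look and compute and a tool call to move; the robot and the scene stay as the last step left them, time stands still between calls to the robot, and variables do not carry over. Pictures are saved under pics/ and viewed, and the job is handed in when it is done.

Besides the shell and the picture viewer there is one more tool, called after "Request:" by a JSON object that holds its "op" and its "data". step_arm: Moves the arm, as the interface text tells. Its arguments: {"type":"object","properties":{"plan":{"type":"array","items":{"type":"object","properties":{"grip":{"type":"number"},"tx":{"type":"number"},"ty":{"type":"number"},"tz":{"type":"number"},"ax":{"type":"number"},"ay":{"type":"number"},"az":{"type":"number"}}}},"newtons":{"type":"number"}},"required":["plan"]}

```bash
ls; mkdir -p pics; python3 - <<'E'
from bench import *
import cv2,numpy as np
np.set_printoptions(suppress=True,precision=2)
print(sense())
for n in ["scene","side","wrist"]:
    im=snapshot(n); cv2.imwrite(f"pics/{n}0.png",im[:,:,::-1]); print(n,camera_model(n))
E
```

```text
pics
{'time': 0.0, 'joint_pos': array([58.59,  7.51, 85.33, -0.  , 87.26, -4.89]), 'qd': array([ 0.  ,  0.02,  0.1 ,  0.03, -0.07, -0.13]), 'joint_efforts': array([ -0.  , -56.94, -50.05,  -0.  ,   0.02,   0.  ]), 'tool_pos': array([267.57, 536.42, 230.24]), 'tcp_rot': array([-179.9 ,   -0.01,  153.48]), 'ft_force': array([-0.15, -1.  , -0.41]), 'wrist_torque': array([-0.01, -0.01,  0.02]), 'finger_gap': 85.06378243884845}
scene {'intrinsics': array([[377.02,   0.  , 318.97],
       [  0.  , 377.02, 192.56],
       [  0.  ,   0.  ,   1.  ]]), 'pose': array([[  -0.21,    0.65,   -0.73, 1337.2 ],
       [   0.98,    0.13,   -0.16,  132.32],
       [  -0.01,   -0.74,   -0.67,  983.3 ],
       [   0.  ,    0.  ,    0.  ,    1.  ]])}
side {'intrinsics': array([[433.46,   0.  , 320.19],
       [  0.  , 433.46, 196.57],
       [  0.  ,   0.  ,   1.  ]]), 'pose': array([[    0.99,    -0.12,     0.08,   318.67],
       [   -0.14,    -0.73,     0.67, -1121.74],
       [   -0.02,    -0.67,    -0.74,  1336.88],
       [    0.  ,     0.  ,     0.  ,     1.  ]])}
wrist {'intrinsics': array([[292.32,   0.  , 316.49],
       [  0.  , 292.32, 199.79],
       [  0.  ,   0.  ,   1.  ]]), 'T_tool_cam': array([[   0.  ,   -0.96,   -0.29,   75.26],
       [   1.  ,    0.  ,    0.  ,   -0.17],
       [   0.  ,   -0.29,    0.96, -142.09],
       [   0.  ,    0.  ,    0.  ,    1.  ]])}
```

View pics/scene0.png

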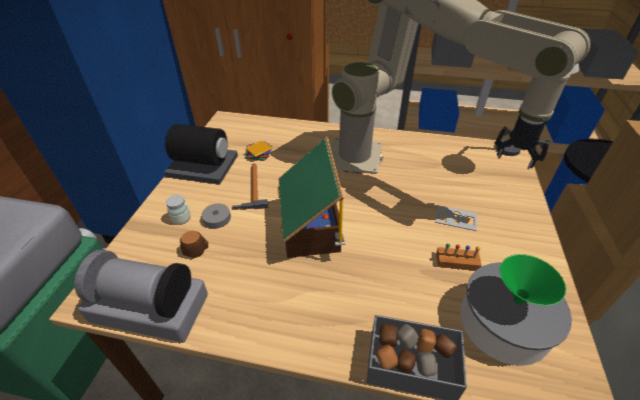

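View pics/side0.png

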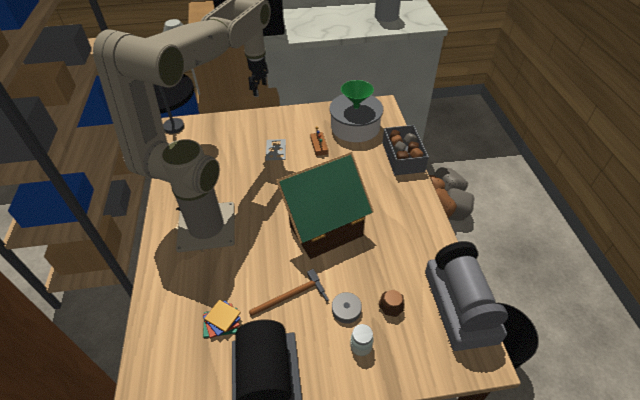

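View pics/wrist0.png

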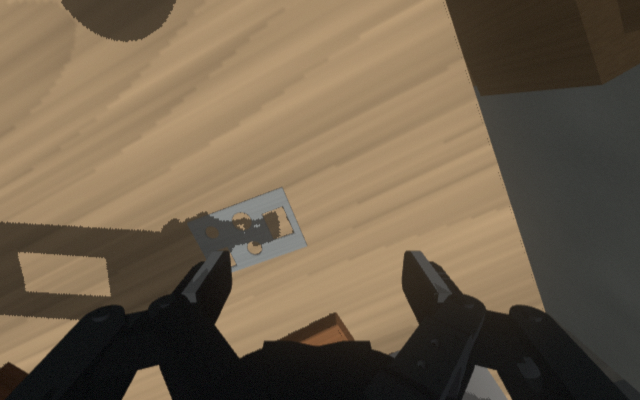

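The scene shows the green lid around (310,190), the yellow stay at (342,220) and the red ball near its top. The side view shows the lid at (325,195). I'll zoom in on both.

```bash
python3 - <<'E'
import cv2
a=cv2.imread("pics/scene0.png")[130:265,260:370]; cv2.imwrite("pics/scene0z.png",cv2.resize(a,None,fx=4.4,fy=4.4,interpolation=cv2.INTER_CUBIC))
a=cv2.imread("pics/side0.png")[140:265,260:390]; cv2.imwrite("pics/side0z.png",cv2.resize(a,None,fx=4.4,fy=4.4,interpolation=cv2.INTER_CUBIC))
E
```

```text
(no output)
```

View pics/scene0z.png

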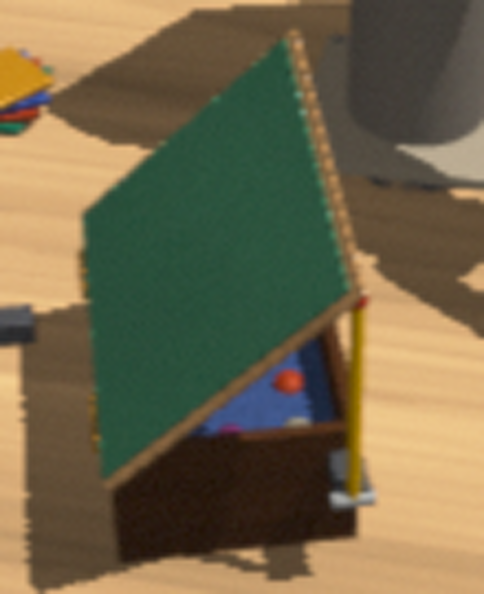

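View pics/side0z.png

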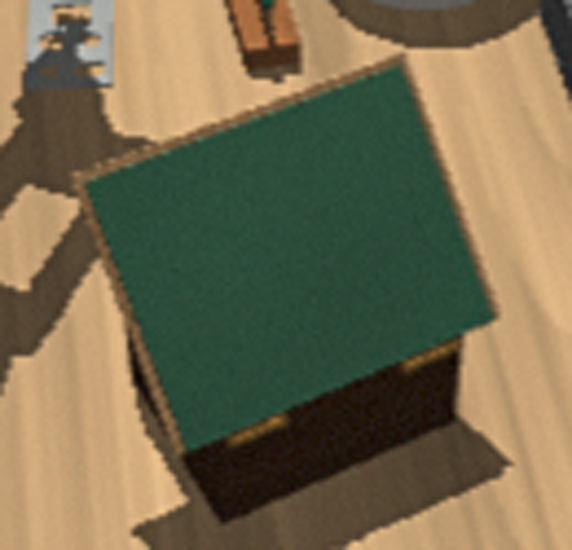

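```bash
cat > h.py <<'E'
import cv2,numpy as np
np.set_printoptions(suppress=True,precision=2)
def green_corners(im,box):
    x0,y0,x1,y1=box
    hsv=cv2.cvtColor(im,cv2.COLOR_RGB2HSV); m=cv2.inRange(hsv,(60,60,30),(95,255,160))
    k=np.zeros_like(m);k[y0:y1,x0:x1]=m[y0:y1,x0:x1]
    c=max(cv2.findContours(k,cv2.RETR_EXTERNAL,cv2.CHAIN_APPROX_NONE)[0],key=cv2.contourArea)
    q=cv2.approxPolyDP(c,8,True)[:,0].astype(float)
    P=c[:,0].astype(float); L=[]
    for i in range(len(q)):
        a,b=q[i],q[(i+1)%len(q)];d=b-a;l=np.linalg.norm(d);d/=l
        t=(P-a)@d; n=np.abs((P-a)@[-d[1],d[0]])
        s=P[(t>.12*l)&(t<.88*l)&(n<3)]
        vx,vy,px,py=cv2.fitLine(s.astype(np.float32),cv2.DIST_HUBER,0,.01,.01)[:,0]
        nn=np.array([-vy,vx]); p=np.array([px,py])
        ctr=P.mean(0); 
        if (p-ctr)@nn<0: nn=-nn
        p=p+0.5*nn  # pixel centre -> edge
        L.append([*nn,-nn@p])
    C=[]
    for i in range(len(L)):
        x=np.cross(L[i-1],L[i]);C.append(x[:2]/x[2])
    return np.array(C)
def ray(cm,uv,T=None):
    K=cm["intrinsics"];T=cm["pose"] if T is None else T
    d=np.linalg.inv(K)@[uv[0],uv[1],1];d=T[:3,:3]@d
    return T[:3,3],d/np.linalg.norm(d)
def tri(rs):
    A=0;b=0
    for o,d in rs:
        M=np.eye(3)-np.outer(d,d);A=A+M;b=b+M@o
    x=np.linalg.solve(A,b)
    return x,[np.linalg.norm((np.eye(3)-np.outer(d,d))@(x-o)) for o,d in rs]
def proj(cm,p,T=None):
    T=cm["pose"] if T is None else T
    c=T[:3,:3].T@(np.array(p)-T[:3,3]);u=cm["intrinsics"]@c;return u[:2]/u[2]
E
python3 - <<'E'
from bench import camera_model
from h import *
S=cv2.imread("pics/scene0.png")[:,:,::-1].copy();D=cv2.imread("pics/side0.png")[:,:,::-1].copy()
a=green_corners(S,(260,130,370,265));b=green_corners(D,(260,140,390,265))
print(a);print(b)
E
```

```text
[[323.92 138.32]
 [278.71 178.74]
 [283.32 238.1 ]
 [338.54 195.56]]
[[350.29 154.49]
 [279.02 181.34]
 [302.4  242.1 ]
 [371.29 212.58]]
```

```bash
cat >> h.py <<'E'
def lidfit(a,b,cs,cd):
    # order: front-robot, hinge-robot, hinge-far, front-far
    P=[];
    for u,v in zip(a,b):
        x,r=tri([ray(cs,u),ray(cd,v)]);P.append(x);print(x,np.array(r))
    P=np.array(P);FR,HR,HF,FF=P
    print("lens front,hinge",np.linalg.norm(FF-FR),np.linalg.norm(HF-HR),"sides",np.linalg.norm(FR-HR),np.linalg.norm(FF-HF),"expect 284,219")
    y=(HF-HR)+(FF-FR);y/=np.linalg.norm(y)
    yaw=np.arctan2(-y[0],y[1]) # case y axis = (-sin,cos)
    xl=(HR-FR)+(HF-FF);xl/=np.linalg.norm(xl);z=np.cross(xl,y)
    ang=np.arctan2(-xl[2],np.linalg.norm(xl[:2]))
    c=P.mean(0)
    edge=c-xl*117.5-z*9; hinge=c+xl*117.5-z*9
    return P,y,xl,z,yaw,ang,edge,hinge
E
python3 - <<'E'
from bench import camera_model
from h import *
S=cv2.imread("pics/scene0.png")[:,:,::-1].copy();D=cv2.imread("pics/side0.png")[:,:,::-1].copy()
a=green_corners(S,(260,130,370,265));b=green_corners(D,(260,140,390,265))
cs,cd=camera_model("scene"),camera_model("side")
P,y,xl,z,yaw,ang,edge,hinge=lidfit(a,b[[1,2,3,0]],cs,cd)
print("y",y,"x",xl,"yaw",yaw,np.degrees(yaw),"ang",ang,"edge",edge,"hinge",hinge)
# constrained: hinge height 120
c,s=np.cos(yaw),np.sin(yaw);R=np.array([[c,-s],[s,c]])
org=hinge[:2]-R@[90,0];print("case origin",org)
def W(p):return np.r_[org+R@p[:2],p[2]]
piv=W([-78,152,90]);ball=W([-78,152-178*np.sin(.08),90+178*np.cos(.08)])
print("pivot",piv,"ball",ball,proj(cs,piv),proj(cs,ball))
for p in ([-90,-115,0],[-90,115,0],[90,115,0],[90,-115,0]): print(p,W(p),proj(cs,W(p)),proj(cd,W(p)))
E
```

```text
[305.49 -74.35 280.4 ] [0.67 0.67]
[ 360.51 -227.13  125.63] [0.73 0.73]
[ 624.61 -134.33  125.03] [0.08 0.08]
[571.44  20.78 278.62] [0. 0.]
lens front,hinge 282.4545039879796 279.9374360513883 sides 224.32628931451836 224.66719219738005 expect 284,219
y [ 0.94  0.33 -0.  ] x [ 0.24 -0.69 -0.69] yaw -1.2300668649365807 -70.47763987975475 ang 0.7570966692776154 edge [435.11 -17.37 276.58] hinge [ 491.73 -178.52  115.18]
case origin [461.66 -93.69]
pivot [578.85  30.62  90.  ] ball [565.45  25.87 267.43] [339.65 242.71] [340.59 197.34]
[-90, -115, 0] [323.19 -47.29   0.  ] [329.84 204.26] [289.23 225.59]
[-90, 115, 0] [539.97  29.57   0.  ] [340.5  251.62] [340.14 204.55]
[90, 115, 0] [ 600.12 -140.09    0.  ] [286.37 257.61] [363.16 235.44]
[90, -115, 0] [ 383.34 -216.95    0.  ] [282.12 208.96] [309.78 259.25]
```

The zooms confirm the ball at about scene (342,198) and the stay pivot at (340,242), close to my predictions. Next I'll refine the case pose, find the bystanders on the front side, and compute the tool targets.

```bash
python3 - <<'E'
from bench import camera_model
from h import *
cs,cd=camera_model("scene"),camera_model("side")
yaw=-1.2300668649365807
c,s=np.cos(yaw),np.sin(yaw);R=np.array([[c,-s],[s,c]])
def onz(cm,uv,z):
    o,d=ray(cm,uv);return o+d*(z-o[2])/d[2]
zs=lambda x,y:(x/4.4+260,y/4.4+130); zd=lambda x,y:(x/4.4+260,y/4.4+140)
for n,cm,uv,p in [("front far",cs,zs(356,537),(-90,115)),("back far",cs,zs(121,561),(90,115)),("back robot",cd,zd(222,521),(90,-115)),("back far",cd,zd(457,418),(90,115))]:
    w=onz(cm,uv,0);print(n,w,"org",w[:2]-R@np.array(p))
# ball by scene ray at z=267.4
w=onz(cs,zs(361.5,301),267.4);print("ball",w,"org",w[:2]-R@np.array([-78,137.8]))
# lid-based, green to the hinge
C=np.array([[305.49,-74.35,280.4],[360.51,-227.13,125.63],[624.61,-134.33,125.03],[571.44,20.78,278.62]]).mean(0)
xl=np.array([.241,-.686,-.687]);y=np.array([.943,.334,0]);z=np.cross(xl,y)
print("hinge",C+113.5*xl-9*z,"org",(C+113.5*xl-9*z)[:2]-R@[90,0], "edge",C-121.5*xl-9*z)
# obstacles in front : dop block, template from scene/side rays
for n,u,v,z in [("dop",(459,259),(320,144),30),("templ",(459,219),(277,150),4)]:
    print(n,onz(cs,u,z),onz(cd,v,z))
E
python3 - <<'E'
import cv2
a=cv2.imread("pics/scene0.png")[195:285,410:500]; cv2.imwrite("pics/scene0d.png",cv2.resize(a,None,fx=6,fy=6,interpolation=cv2.INTER_CUBIC))
E
```

```text
front far [541.49  31.19   0.  ] org [463.17 -92.06]
back far [ 598.94 -136.58    0.  ] org [460.48 -90.18]
back robot [ 386.27 -213.66    0.  ] org [464.58 -90.41]
back far [ 603.24 -138.43    0.  ] org [464.77 -92.03]
ball [568.88  30.89 267.4 ] org [465.07 -88.68]
hinge [ 490.8  -175.79  117.9 ] org [460.73 -90.96] edge [434.17 -14.58 279.34]
dop [518.97 403.47  30.  ] [507.43 381.78  30.  ]
templ [310.77 422.33   4.  ] [309.08 402.48   4.  ]
```

View pics/scene0d.png

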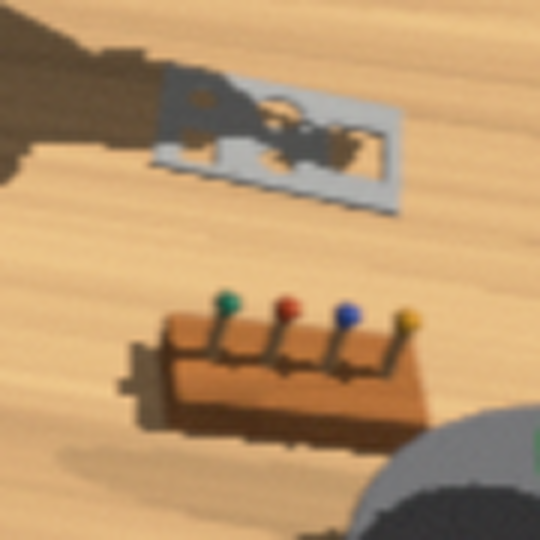

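```bash
cat >> h.py <<'E'
from scipy.spatial.transform import Rotation as Ro
YAW=-1.2300668649365807; ORG=np.array([463.,-91.,0]); RC=Ro.from_euler('z',YAW)
TH0=.7516
def W(p): return ORG+RC.apply(p)
def C(w): return RC.inv().apply(np.array(w)-ORG)
def Rt(phi): # tool y = up normal, z inward/down
    return RC*Ro.from_matrix(np.array([[0,1,0],[np.sin(phi),0,np.cos(phi)],[np.cos(phi),0,-np.sin(phi)]]).T)
def edge(th): return np.array([90-235*np.cos(th),0,120+235*np.sin(th)])
def tcp(th,phi,s,h,y):
    e=edge(th)+[0,y,0]; tz=np.array([np.cos(phi),0,-np.sin(phi)]);n=np.array([np.sin(phi),0,np.cos(phi)])
    return e+s*tz-h*n
def cur():
    from bench import sense
    st=sense();return st,np.array(st["tool_pos"]),Ro.from_euler('xyz',st["tcp_rot"],degrees=True)
def delta(p,R,pt,Rtt):
    return R.inv().apply(pt-p)/10,(R.inv()*Rtt).as_rotvec(degrees=True)
E
python3 - <<'E'
from h import *
st,p,R=cur()
phi=TH0
Rs=Rt(phi)*Ro.from_euler('z',-90,degrees=True)
print("stage1 rot",(R.inv()*Rs).as_rotvec(degrees=True))
pre=W(tcp(TH0,phi,-120,19.5,105)); ins=W(tcp(TH0,phi,25,19.5,105))
print("pre",pre,"ins",ins, "now",p)
print(Rt(phi).as_matrix())
print("start->pre in tool",delta(p,R,pre,Rs)[0])
E
```

```text
stage1 rot [ 17.91 -44.54  41.46]
pre [500.92 116.26 348.15] ins [536.32  16.42 249.14] now [267.61 536.53 230.48]
[[ 0.94  0.23  0.24]
 [ 0.33 -0.64 -0.69]
 [-0.    0.73 -0.68]]
start->pre in tool [-39.64 -27.21 -11.73]
```

Request:
{"op": "step_arm", "data": {"plan": [{"grip":0,"tx":-2.5,"ty":-1.7,"tz":-0.7},{"grip":0,"tx":-2.5,"ty":-1.7,"tz":-0.7},{"grip":0,"tx":-2.5,"ty":-1.7,"tz":-0.7},{"grip":0,"tx":-2.5,"ty":-1.7,"tz":-0.7},{"grip":0,"tx":-2.5,"ty":-1.7,"tz":-0.7},{"grip":0,"tx":-2.5,"ty":-1.7,"tz":-0.7},{"grip":0,"tx":-2.5,"ty":-1.7,"tz":-0.7},{"grip":0,"tx":-2.5,"ty":-1.7,"tz":-0.7}], "newtons": 40}}

```text
invalid input
```

Request:
{"op": "step_arm", "data": {"plan": [{"grip":0,"ax":1.8,"ay":-4.5,"az":4.2},{"grip":0,"ax":1.8,"ay":-4.5,"az":4.2},{"grip":0,"ax":1.8,"ay":-4.5,"az":4.2},{"grip":0,"ax":1.8,"ay":-4.5,"az":4.2}]}}

```text
invalid input
```

```bash
python3 - <<'E'
from h import *
st,p,R=cur();print(st['time'],p,st['joint_pos'],st['finger_gap'],st['ft_force'])
Rs=Rt(TH0)*Ro.from_euler('z',-90,degrees=True)
print((R.inv()*Rs).as_rotvec(degrees=True))
E
```

```text
0.15 [267.61 536.53 230.48] [58.59  7.51 85.32  0.   87.26 -4.89] 85.5003767138515 [0.39 1.18 0.08]
[ 17.91 -44.54  41.46]
```

Request:
{"op": "step_arm", "data": {"plan": [{"grip":0,"tx":-2.5,"ty":-1.7,"tz":-0.7,"ax":0,"ay":0,"az":0},{"grip":0,"tx":-2.5,"ty":-1.7,"tz":-0.7,"ax":0,"ay":0,"az":0},{"grip":0,"tx":-2.5,"ty":-1.7,"tz":-0.7,"ax":0,"ay":0,"az":0},{"grip":0,"tx":-2.5,"ty":-1.7,"tz":-0.7,"ax":0,"ay":0,"az":0},{"grip":0,"tx":-2.5,"ty":-1.7,"tz":-0.7,"ax":0,"ay":0,"az":0},{"grip":0,"tx":-2.5,"ty":-1.7,"tz":-0.7,"ax":0,"ay":0,"az":0},{"grip":0,"tx":-2.5,"ty":-1.7,"tz":-0.7,"ax":0,"ay":0,"az":0},{"grip":0,"tx":-2.5,"ty":-1.7,"tz":-0.7,"ax":0,"ay":0,"az":0}], "newtons": 40}}

```text
time: 0.82
tool_pos: [386.4, 324.5, 287.4]
tcp_rot: [-180.0, -0.0, 153.5]
ft_force: [0.9, 0.9, 0.5]
finger_gap: 0.3
```

Request:
{"op": "step_arm", "data": {"plan": [{"grip":0,"tx":-2,"ty":-1.4,"tz":-2,"ax":0,"ay":0,"az":0},{"grip":0,"tx":-2,"ty":-1.4,"tz":-2,"ax":0,"ay":0,"az":0},{"grip":0,"tx":-2,"ty":-1.4,"tz":-2,"ax":0,"ay":0,"az":0},{"grip":0,"tx":0,"ty":0,"tz":0,"ax":1.8,"ay":-4.5,"az":4.2},{"grip":0,"tx":0,"ty":0,"tz":0,"ax":1.8,"ay":-4.5,"az":4.2},{"grip":0,"tx":0,"ty":0,"tz":0,"ax":1.8,"ay":-4.5,"az":4.2},{"grip":0,"tx":0,"ty":0,"tz":0,"ax":1.8,"ay":-4.5,"az":4.2},{"grip":0,"tx":0,"ty":0,"tz":0,"ax":1.8,"ay":-4.5,"az":4.2}]}}

```text
time: 1.48
tool_pos: [421.2, 261.4, 348.2]
tcp_rot: [-175.2, 23.9, 132.9]
ft_force: [-0.0, 0.5, -0.8]
finger_gap: 0.3
```

```bash
python3 - <<'E'
from h import *
st,p,R=cur();print(st['time'],p,st['joint_pos'],st['finger_gap'],st['ft_force'])
Rs=Rt(TH0)*Ro.from_euler('z',-90,degrees=True)
print((R.inv()*Rs).as_rotvec(degrees=True))
E
```

```text
1.4833 [421.21 261.43 348.15] [ 42.98  -6.2   90.31 -24.18 100.18  -2.36] 0.26225082516179893 [-0.    0.53 -0.76]
[  8.98 -21.89  20.1 ]
```

Request:
{"op": "step_arm", "data": {"plan": [{"grip":0,"tx":0,"ty":0,"tz":0,"ax":2.2,"ay":-5.5,"az":5},{"grip":0,"tx":0,"ty":0,"tz":0,"ax":2.2,"ay":-5.5,"az":5},{"grip":0,"tx":0,"ty":0,"tz":0,"ax":2.2,"ay":-5.5,"az":5},{"grip":0,"tx":0,"ty":0,"tz":0,"ax":2.2,"ay":-5.5,"az":5}]}}

```text
time: 1.82
tool_pos: [420.7, 262.2, 347.8]
tcp_rot: [-179.2, 45.4, 111.9]
ft_force: [0.5, -0.5, -0.1]
finger_gap: 0.3
```

```bash
python3 - <<'E'
from h import *
st,p,R=cur();print(st['time'],p,st['joint_pos'],st['finger_gap'],st['ft_force'])
print((R.inv()*Rt(TH0)).as_rotvec(degrees=True))
for phi in (.75,.4,0.2): print(delta(p,R,W(tcp(TH0,phi,-120,19.5,105)),Rt(phi)))
E
```

```text
1.8167 [420.66 262.16 347.84] [ 52.08   7.66  84.24 -40.42 110.27  23.65] 0.26982107592378624 [ 0.48 -0.52 -0.06]
[-0.49 -1.94 91.65]
(array([-11.61,   2.17,  11.72]), array([-0.56, -2.01, 91.65]))
(array([-7.66,  2.26, 13.23]), array([-16.13, -18.02,  90.3 ]))
(array([-5.71,  2.29, 14.68]), array([-24.99, -27.11,  88.6 ]))
```

Request:
{"op": "step_arm", "data": {"plan": [{"grip":0,"tx":0,"ty":0,"tz":0,"ax":0,"ay":0,"az":7},{"grip":0,"tx":0,"ty":0,"tz":0,"ax":0,"ay":0,"az":7},{"grip":0,"tx":0,"ty":0,"tz":0,"ax":0,"ay":0,"az":7},{"grip":0,"tx":0,"ty":0,"tz":0,"ax":0,"ay":0,"az":7},{"grip":0,"tx":0,"ty":0,"tz":0,"ax":0,"ay":0,"az":7},{"grip":0,"tx":0,"ty":0,"tz":0,"ax":0,"ay":0,"az":7},{"grip":0,"tx":0,"ty":0,"tz":0,"ax":0,"ay":0,"az":7}]}}

```text
time: 2.4
tool_pos: [420.9, 261.5, 346.9]
tcp_rot: [143.1, 28.2, 52.9]
ft_force: [0.2, -0.6, 0.6]
finger_gap: -0.4
```

```bash
python3 - <<'E'
from h import *
from scipy.optimize import least_squares
st,p,R=cur();print(st['time'],p,st['joint_pos'])
D=[([58.591,7.471,85.268,0,87.261,-4.893],[267.854,536.898,231.292],[-179.9,-.01,153.48]),
([42.98,-6.2,90.31,-24.18,100.18,-2.36],[421.21,261.43,348.15],[-175.2,23.9,132.9]),
([52.08,7.66,84.24,-40.42,110.27,23.65],[420.66,262.16,347.84],[-179.2,45.4,111.9]),
(list(st['joint_pos']),list(p),list(st['tcp_rot']))]
E=Ro.from_euler
import itertools
def fk(q,L,sg):
    a1,d1,a2,a3,d4,d6=L
    r=E('z',q[0],degrees=True);x=r.apply([a1,0,d1])
    r=r*E('y',q[1],degrees=True);x=x+r.apply([0,0,a2])
    r=r*E('y',sg[0]*q[2]+sg[4],degrees=True);x=x+r.apply([d4,0,a3])
    r=r*E('x',sg[1]*q[3],degrees=True)*E('y',sg[2]*q[4],degrees=True);x=x+r.apply([d6,0,0])
    r=r*E('x',sg[3]*q[5],degrees=True)
    return x,r
best=[]
for sg in itertools.product([1,-1],[1,-1],[1,-1],[1,-1],[0,-90,90,180]):
    f=lambda L:np.concatenate([fk(q,L,sg)[0]-pp for q,pp,_ in D])
    s=least_squares(f,[0,300,400,0,400,200]);
    # rotation consistency
    Rf=[fk(q,s.x,sg)[1].inv()*E('xyz',o,degrees=True) for q,_,o in D]
    sp=max((Rf[0].inv()*k).magnitude() for k in Rf)
    best.append((s.cost,sp,sg,s.x))
best.sort(key=lambda b:b[0]+1e4*b[1])
for b in best[:3]:print(b)
E
```

```text
2.4 [420.93 261.52 346.89] [ 51.91   7.57  84.33 -40.22 110.14  72.68]
(np.float64(1630.8106317716397), 0.0018655019247814575, (1, 1, 1, 1, -90), array([  26.62, -573.6 , -929.95, 2050.55,  596.15,  277.63]))
(np.float64(1630.8106317719032), 0.0018655019247817127, (1, -1, 1, -1, 90), array([   26.62,  -573.6 ,  -929.95, -2050.55,  -596.15,  -277.63]))
(np.float64(1479.7584409287888), 0.2631159159003121, (-1, 1, 1, 1, 90), array([  294.95,  -999.88,  4200.81, -2636.34,   368.89,   275.31]))
```

```bash
cat > fk.py <<'E'
from h import *
from scipy.optimize import least_squares
E=Ro.from_euler
D=[([58.591,7.471,85.268,0,87.261,-4.893],[267.854,536.898,231.292],[180,0,153.48]),
([42.98,-6.2,90.31,-24.18,100.18,-2.36],[421.21,261.43,348.15],[-175.2,23.9,132.9]),
([52.08,7.66,84.24,-40.42,110.27,23.65],[420.66,262.16,347.84],[-179.2,45.4,111.9]),
([51.91,7.57,84.33,-40.22,110.14,72.68],[420.93,261.52,346.89],[143.1,28.2,52.9])]
def fk(q,L):
    a1,d1,a2,b2,a3,d4,d6,oz=L
    r=E('z',q[0],degrees=True);x=r.apply([a1,0,d1])
    r=r*E('y',q[1],degrees=True);x=x+r.apply([b2,0,a2])
    r=r*E('y',q[2]-90,degrees=True);x=x+r.apply([d4,0,a3])
    r=r*E('x',q[3],degrees=True)*E('y',q[4],degrees=True);x=x+r.apply([d6,0,oz])
    r=r*E('x',q[5],degrees=True)
    return x,r
def fit(reg=0.02):
    L0=np.array([0,300,400,0,0,400,220,0.])
    f=lambda L:np.concatenate([fk(q,L)[0]-pp for q,pp,_ in D]+[reg*(L-L0)])
    s=least_squares(f,L0);
    return s.x,f(s.x)[:3*len(D)]
E
python3 - <<'E'
from fk import *
L,r=fit();print(L,r)
for q,_,o in D: print((fk(q,L)[1].inv()*E('xyz',o,degrees=True)).as_euler('xyz',degrees=True))
E
```

```text
[ 74.05 144.63  84.12  52.59 334.97 490.84 299.42 -60.08] [ 36.15 -39.04   1.63  13.86 -15.06   0.07   2.73   6.94  -0.9    3.17
   6.96  -0.74]
[90. -0. 90.]
[90.03 -0.02 89.97]
[90.   -0.01 89.98]
[89.96  0.   90.01]
```

```bash
python3 - <<'E'
s=open('fk.py').read()
s=s.replace("d6,oz=L","d6,oz,c1,c2=L").replace("r.apply([b2,0,a2])","r.apply([b2,c1,a2])").replace("r.apply([d6,0,oz])","r.apply([d6,c2,oz])").replace("220,0.]","220,0.,0,0]")
open('fk.py','w').write(s)
E
python3 - <<'E'
from fk import *
for reg in (.02,.002):
    L,r=fit(reg);print(L,r)
E
```

```text
[ 37.77 306.57 357.57  53.89 -38.01 451.14 363.16  11.69  59.23  -8.38] [ 0.49  0.14  0.11 -0.22  0.1  -0.03 -0.16 -0.09 -0.08 -0.1  -0.09 -0.  ]
[ 33.44 325.76 382.03  48.3  -79.71 467.83 365.     3.34  54.81  -3.63] [ 0.02  0.01  0.   -0.    0.   -0.   -0.03  0.01 -0.04  0.01 -0.02  0.04]
```

Request:
{"op": "step_arm", "data": {"plan": [{"grip":0,"tx":0,"ty":0,"tz":0,"ax":0,"ay":0,"az":7},{"grip":0,"tx":0,"ty":0,"tz":0,"ax":0,"ay":0,"az":7},{"grip":0,"tx":0,"ty":0,"tz":0,"ax":0,"ay":0,"az":7},{"grip":0,"tx":0,"ty":0,"tz":0,"ax":0,"ay":0,"az":7},{"grip":0,"tx":0,"ty":0,"tz":0,"ax":0,"ay":0,"az":7},{"grip":0,"tx":0,"ty":0,"tz":0,"ax":0,"ay":0,"az":7},{"grip":0,"tx":0,"ty":0,"tz":0,"ax":0,"ay":0,"az":0}]}}

```text
time: 2.98
tool_pos: [420.9, 261.5, 347.0]
tcp_rot: [134.8, -0.1, 20.5]
ft_force: [0.5, -0.5, -0.3]
finger_gap: -0.0
```

```bash
python3 - <<'E'
from fk import *
st,p,R=cur();print(st['time'],p,st['joint_pos'])
D.append((list(st['joint_pos']),list(p),list(st['tcp_rot'])))
L,r=fit(.002);print(L,r)
q0=np.array(st['joint_pos'])
M=E('xyz',[90,0,90],degrees=True)
def ik(pt,Rg,q0):
    def f(q):
        x,r=fk(q,L);return np.r_[(x-pt)/10,((r*M).inv()*Rg).as_rotvec(degrees=True)]
    s=least_squares(f,q0);return s.x,np.abs(s.fun).max()
print("deltas now->pre",delta(p,R,W(tcp(TH0,TH0,-120,19.5,105)),Rt(TH0)))
q=q0
for name,th,phi,s,h,y in [("pre",TH0,TH0,-120,19.5,105),("ins",TH0,TH0,25,19.5,105),("push",TH0,TH0,25,19.5,145),
  (".5",.5,.55,25,14.5,135),(".3",.3,.45,25,14.5,135),("0",0,.35,25,14.5,135),("0b",0,.2,25,14.5,135),("0c",0,.5,25,14.5,135)]:
    q,e=ik(W(tcp(th,phi,s,h,y)),Rt(phi),q);print(name,q,round(e,3),W(tcp(th,phi,s,h,y)))
E
```

```text
2.9833 [420.94 261.49 346.96] [ 51.91   7.57  84.33 -40.23 110.14 114.68]
[ 32.76 325.33 381.31  47.44 -78.59 469.63 365.     3.12  54.63  -3.45] [ 0.02  0.01  0.   -0.    0.   -0.   -0.04  0.01 -0.06 -0.   -0.02  0.02
  0.02  0.    0.04]
deltas now->pre (array([ 2.4 , 11.65, 11.55]), array([-1.77, -0.82,  0.59]))
pre [ 36.37   0.46  93.49 -45.14  99.45 104.54] 0.0 [500.92 116.26 348.15]
ins [ 25.12   1.03 105.53 -47.14  82.75 105.92] 0.0 [536.32  16.42 249.14]
push [ 24.72   6.53  99.11 -47.13  83.09 104.97] 0.0 [574.02  29.78 249.14]
.5 [ 31.93  15.3  101.8  -56.61  85.7  119.32] 0.0 [555.99  50.72 207.24]
.3 [ 35.16  23.85 100.75 -60.24  87.29 127.48] 0.0 [550.71  65.61 165.52]
0 [ 37.26  36.22  97.63 -63.53  88.21 136.59] 0.0 [547.97  73.33  97.81]
0b [ 38.35  42.74  94.82 -68.39  93.83 140.2 ] 0.0 [549.01  70.4  100.82]
0c [ 35.47  29.96 100.06 -58.25  82.9  132.09] 0.0 [546.79  76.65  95.29]
```

Request:
{"op": "step_arm", "data": {"plan": [{"grip":0,"tx":0,"ty":0,"tz":0,"ax":-1.8,"ay":-0.8,"az":0.6},{"grip":0,"tx":0.5,"ty":2.3,"tz":2.3,"ax":0,"ay":0,"az":0},{"grip":0,"tx":0.5,"ty":2.3,"tz":2.3,"ax":0,"ay":0,"az":0},{"grip":0,"tx":0.5,"ty":2.3,"tz":2.3,"ax":0,"ay":0,"az":0},{"grip":0,"tx":0.5,"ty":2.3,"tz":2.3,"ax":0,"ay":0,"az":0},{"grip":0,"tx":0.5,"ty":2.3,"tz":2.3,"ax":0,"ay":0,"az":0},{"grip":0,"tx":0,"ty":0,"tz":0,"ax":0,"ay":0,"az":0}]}}

```text
time: 3.57
tool_pos: [501.0, 112.8, 353.4]
tcp_rot: [133.0, 0.3, 19.7]
ft_force: [-0.8, 0.3, 0.0]
finger_gap: 0.4
```

```bash
python3 - <<'E'
from bench import *
from h import *
st,p,R=cur();print(st['time'],p,st['joint_pos'],st['ft_force'])
im=snapshot("wrist");cv2.imwrite("pics/wrist1.png",im[:,:,::-1])
cm=camera_model("wrist");T=np.eye(4);T[:3,:3]=R.as_matrix();T[:3,3]=p;T=T@cm["T_tool_cam"]
print("ball pred",proj(cm,W([-78,137.8,267.4]),T),"pivot",proj(cm,W([-78,152,90]),T),"lid corner",proj(cm,W(edge(TH0)+[0,150,0]),T), "near",proj(cm,W(edge(TH0)+[0,-150,0]),T))
print(delta(p,R,W(tcp(TH0,TH0,25,19.5,105)),Rt(TH0)))
E
```

```text
3.5667 [501.   112.8  353.39] [ 36.16  -0.36  92.81 -45.46 100.45 102.9 ] [-0.78  0.34  0.03]
ball pred [324.08 154.86] pivot [223.71 130.01] lid corner [332.51 143.1 ] near [326.51 398.28]
(array([ 0.13, -0.63, 14.62]), array([0.11, 0.07, 0.4 ]))
```

View pics/wrist1.png

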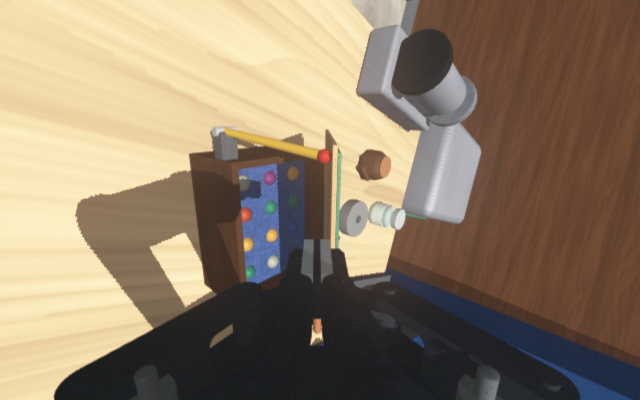

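```bash
python3 - <<'E'
import cv2
a=cv2.imread("pics/wrist1.png")[110:310,200:400]; cv2.imwrite("pics/wrist1z.png",cv2.resize(a,None,fx=3,fy=3,interpolation=cv2.INTER_CUBIC))
from bench import *
from h import *
cm=camera_model("wrist");Tc=np.linalg.inv(cm["T_tool_cam"])
for q in [(0,0,0),(11,14.5,0),(-11,14.5,0),(11,14.5,-20),(11,14.5,-40),(11,30,-60),(11,-14.5,0),(11,-14.5,-40)]:
    c=Tc[:3,:3]@np.array(q)+Tc[:3,3];u=cm["intrinsics"]@c;print(q,u[:2]/u[2])
E
```

```text
(0, 0, 0) [317.76 253.37]
(11, 14.5, 0) [345.2  234.62]
(-11, 14.5, 0) [344.03 271.42]
(11, 14.5, -20) [349.25 252.1 ]
(11, 14.5, -40) [354.62 275.32]
(11, 30, -60) [408.67 307.72]
(11, -14.5, 0) [290.4  234.57]
(11, -14.5, -40) [281.81 275.26]
```

View pics/wrist1z.png

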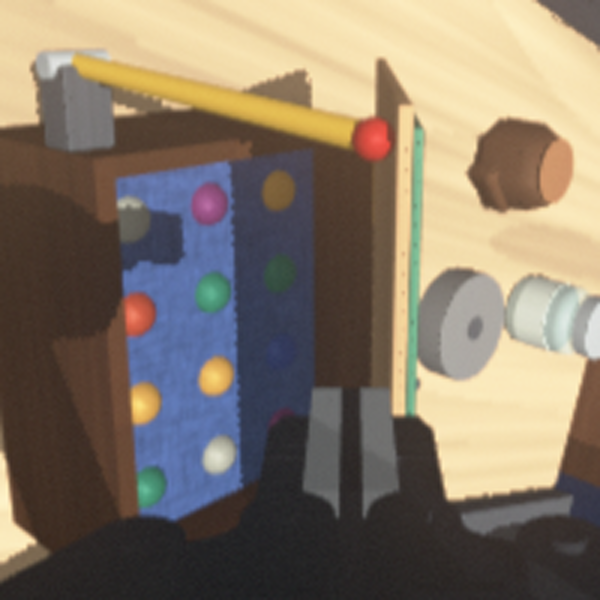

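Request:
{"op": "step_arm", "data": {"plan": [{"grip":0,"tx":0.1,"ty":-0.5,"tz":0,"ax":0.1,"ay":0.1,"az":0.4},{"grip":0,"tx":0,"ty":0,"tz":2.5,"ax":0,"ay":0,"az":0},{"grip":0,"tx":0,"ty":0,"tz":2.5,"ax":0,"ay":0,"az":0},{"grip":0,"tx":0,"ty":0,"tz":2.5,"ax":0,"ay":0,"az":0},{"grip":0,"tx":0,"ty":0,"tz":2.5,"ax":0,"ay":0,"az":0},{"grip":0,"tx":0,"ty":0,"tz":0,"ax":0,"ay":0,"az":0}]}}

```text
time: 4.12
tool_pos: [522.5, 50.6, 276.2]
tcp_rot: [133.1, 0.3, 19.6]
ft_force: [-1.1, -0.5, -0.2]
finger_gap: 0.2
```

```bash
cat > look.py <<'E'
import sys
from bench import *
from h import *
st,p,R=cur();print(st['time'],p,st['joint_pos'],"F",st['ft_force'])
im=snapshot("wrist");n=sys.argv[1];cv2.imwrite(f"pics/{n}.png",im[:,:,::-1])
cv2.imwrite(f"pics/{n}z.png",cv2.resize(im[110:310,200:400,::-1],None,fx=3,fy=3,interpolation=cv2.INTER_CUBIC))
cm=camera_model("wrist");T=np.eye(4);T[:3,:3]=R.as_matrix();T[:3,3]=p;T=T@cm["T_tool_cam"]
for k,w in [("ball",[-78,137.8,267.4]),("pivot",[-78,152,90]),("corner",edge(TH0)+[0,150,0])]: print(k,proj(cm,W(w),T))
print("tcp in case",C(p)); print("to ins",delta(p,R,W(tcp(TH0,TH0,34,18,105)),Rt(TH0)))
E
python3 look.py wrist2
```

```text
4.1167 [522.49  50.58 276.21] [ 29.24  -1.03 101.54 -45.97  89.9  104.01] F [-1.12 -0.55 -0.21]
ball [347.24 178.08]
pivot [205.01 136.22]
corner [362.62 161.46]
tcp in case [-113.57  103.38  276.21]
to ins (array([0.17, 0.69, 5.44]), array([-0.07,  0.11,  0.26]))
```

View pics/wrist2.png

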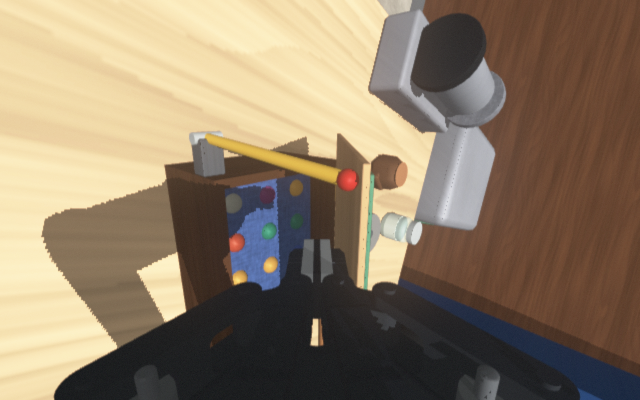

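Request:
{"op": "step_arm", "data": {"plan": [{"grip":0,"tx":0.1,"ty":0,"tz":2,"ax":0,"ay":0,"az":0.3},{"grip":0,"tx":0,"ty":0,"tz":2,"ax":0,"ay":0,"az":0},{"grip":0,"tx":0,"ty":0,"tz":1.4,"ax":0,"ay":0,"az":0},{"grip":0,"tx":0,"ty":0.4,"tz":0,"ax":0,"ay":0,"az":0},{"grip":0,"tx":0,"ty":0,"tz":0,"ax":0,"ay":0,"az":0}]}}

```text
time: 4.58
tool_pos: [539.3, 13.4, 247.8]
tcp_rot: [133.1, -0.4, 19.4]
ft_force: [-0.2, -0.8, 1.3]
finger_gap: 0.2
```

```bash
python3 look.py wrist3
```

```text
4.5833 [539.26  13.38 247.79] [ 24.79  -0.77 104.37 -46.93  84.34 103.88] F [-0.16 -0.83  1.25]
ball [341.47 208.8 ]
pivot [175.37 147.49]
corner [361.78 189.17]
tcp in case [-72.89 106.75 247.79]
to ins (array([-0.18, -0.01,  0.53]), array([-0.07, -0.18, -0.37]))
```

View pics/wrist3.png

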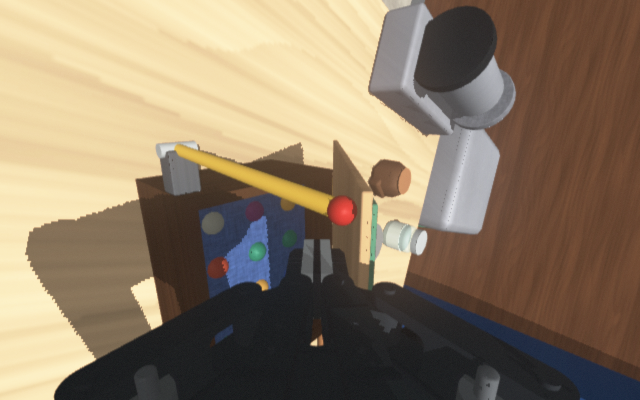

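Request:
{"op": "step_arm", "data": {"plan": [{"grip":0,"tx":0,"ty":0,"tz":0.5,"ax":0,"ay":-0.2,"az":-0.4},{"grip":0,"tx":1,"ty":0,"tz":0,"ax":0,"ay":0,"az":0},{"grip":0,"tx":1,"ty":0,"tz":0,"ax":0,"ay":0,"az":0},{"grip":0,"tx":1,"ty":0,"tz":0,"ax":0,"ay":0,"az":0},{"grip":0,"tx":0.8,"ty":0,"tz":0,"ax":0,"ay":0,"az":0},{"grip":0,"tx":0,"ty":0,"tz":0,"ax":0,"ay":0,"az":0}]}}

```text
time: 5.13
tool_pos: [577.3, 22.9, 243.7]
tcp_rot: [133.2, -0.0, 19.6]
ft_force: [0.5, 1.5, -0.3]
finger_gap: 0.1
```

```bash
python3 look.py wrist4
```

```text
5.1333 [577.33  22.9  243.74] [ 24.02   5.39  98.46 -47.02  83.74 103.17] F [ 0.51  1.52 -0.31]
ball [341.53 290.94]
pivot [179.41 193.04]
corner [361.04 282.17]
tcp in case [-69.14 145.82 243.74]
to ins (array([-4.08,  0.03, -0.03]), array([-0.1 , -0.04,  0.01]))
```

View pics/wrist4.png

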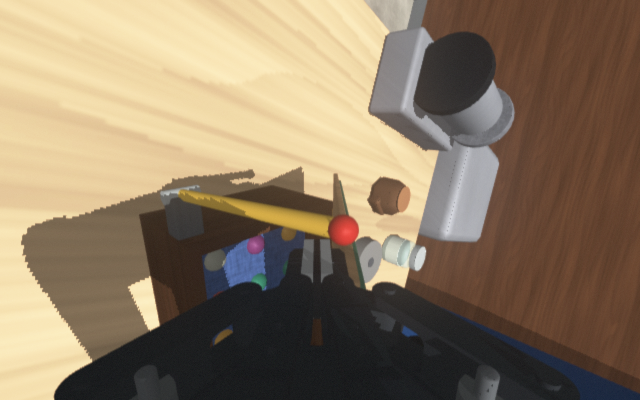

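The ball at (343,230) now looks outside the lid's end. I'll check the other views.

```bash
cat > ext.py <<'E'
import sys
from bench import *
from h import *
n=sys.argv[1]
S=snapshot("scene");Dd=snapshot("side")
a=cv2.resize(S[120:270,250:400,::-1],None,fx=2.66,fy=2.66,interpolation=cv2.INTER_CUBIC);b=cv2.resize(Dd[120:270,255:405,::-1],None,fx=2.66,fy=2.66,interpolation=cv2.INTER_CUBIC)
cv2.imwrite(f"pics/{n}.png",np.hstack([a,b]))
print(sense()['ft_force'],sense()['time'])
cs,cd=camera_model("scene"),camera_model("side")
# hinge known: lid angle from each view by the green top-front edge midpoint of hinge-side far green corner
def pt(th,y,u=227,v=9):
    return W([90-u*np.cos(th)+v*np.sin(th),y,120+u*np.sin(th)+v*np.cos(th)])
try:
    g=green_corners(S,(250,120,400,275)); g2=green_corners(Dd,(255,120,405,275)); print(g);print(g2)
    from scipy.optimize import minimize_scalar
    for nm,cm,G in(("scene",cs,g),("side",cd,g2)):
        for y in (-142,142):
            f=lambda th:np.min(np.linalg.norm(G-proj(cm,pt(th,y)),axis=1))
            ths=np.arange(-.05,.95,.002);v=[f(t) for t in ths];print(nm,y,"theta",ths[int(np.argmin(v))],"res px",min(v))
except Exception as e: print(e)
E
python3 ext.py ext1
```

```text
[-0.13  0.79  0.25] 5.2833
[[325.05 139.48]
 [278.72 178.28]
 [283.38 238.04]
 [339.61 196.45]]
[[349.92 154.89]
 [278.77 181.32]
 [302.23 242.01]
 [371.2  212.51]]
scene -142 theta 0.7280000000000006 res px 0.4346644383240577
scene 142 theta 0.7340000000000007 res px 0.5325531838049636
side -142 theta 0.7260000000000006 res px 0.6542190874358049
side 142 theta 0.6960000000000006 res px 0.951800047388508
```

View pics/ext1.png

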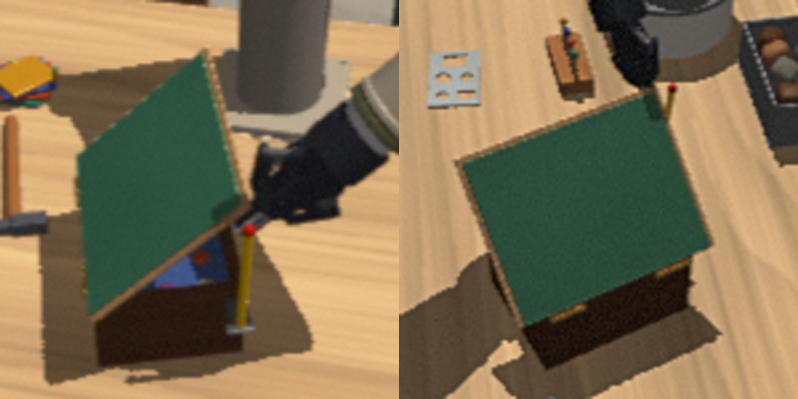

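Request:
{"op": "step_arm", "data": {"plan": [{"grip":0,"tx":0,"ty":0,"tz":0,"ax":0,"ay":0,"az":0},{"grip":0,"tx":0,"ty":0,"tz":0,"ax":0,"ay":0,"az":0},{"grip":0,"tx":0,"ty":0,"tz":0,"ax":0,"ay":0,"az":0}]}}

```text
time: 5.53
tool_pos: [575.9, 21.8, 243.4]
tcp_rot: [133.1, 0.0, 19.5]
ft_force: [0.0, 1.1, -0.4]
finger_gap: 0.0
```

```bash
python3 ext.py ext2; python3 look.py wrist5
```

```text
[-0.73  1.54  0.1 ] 5.6333
[[325.07 139.43]
 [278.72 178.17]
 [283.43 238.24]
 [339.42 196.35]]
[[349.91 154.83]
 [278.68 181.31]
 [302.36 241.99]
 [371.43 212.52]]
scene -142 theta 0.7280000000000006 res px 0.3834004973811048
scene 142 theta 0.7380000000000007 res px 0.5631024661067564
side -142 theta 0.7200000000000006 res px 0.6196651164659034
side 142 theta 0.6980000000000006 res px 0.889026653532238
5.6333 [575.95  21.74 243.38] [ 23.97   5.24  98.67 -47.03  83.77 103.2 ] F [-0.73  1.54  0.1 ]
ball [341.41 288.75]
pivot [178.49 191.21]
corner [361.09 279.7 ]
tcp in case [-68.52 144.13 243.38]
to ins (array([-3.91,  0.01, -0.09]), array([-0.08,  0.05, -0.  ]))
```

View pics/ext2.png

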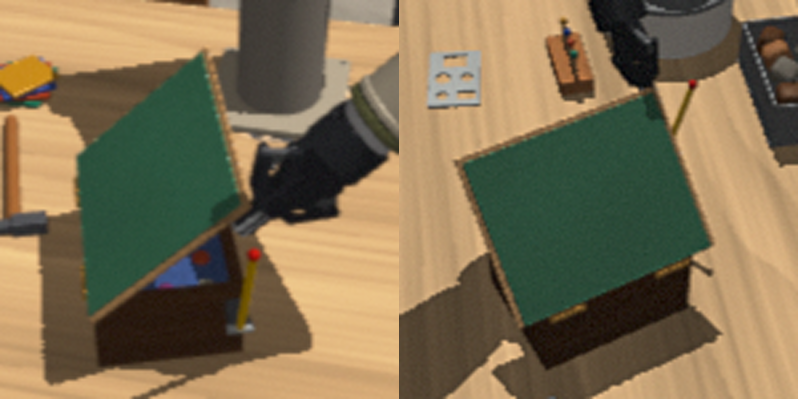

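The stay is falling outward by itself, and the lid rests on the finger at about 0.735 rad. I'll compute the lowering rows.

```bash
cat > rows.py <<'E'
from h import *
import sys
def rows(ths,s0,s1,ph0,y1,h=14.1,th_start=.735,phi_end=.35,closed=True,yn=4):
    st,p,R=cur();print(st['time'],p,"case",C(p),"F",st['ft_force'])
    y0=C(p)[1]
    P=p;RR=R
    for k,th in enumerate(ths):
        f=(th_start-th)/th_start
        phi=phi_end+(ph0-phi_end)*max(0,min(1,th/th_start)); s=s0+(s1-s0)*f
        y=y0+(y1-y0)*min(1,(k+1)/yn)
        pt=W(tcp(th,phi,s,h,y));Rg=Rt(phi)
        t,a=delta(P,RR,pt,Rg)
        t=np.round(t,2);a=np.round(a,1)
        print(f'th {th:.3f} phi {phi:.3f} t {t} a {a}')
        P=P+RR.apply(t*10);RR=RR*Ro.from_rotvec(a,degrees=True)
E
python3 -c "
from rows import *
rows([.725,.70,.67,.64,.61,.58,.55,.52],34,27,.7516,128)"
```

```text
5.6833 [575.96  21.74 243.36] case [-68.51 144.14 243.36] F [-0.83  1.61  0.19]
th 0.725 phi 0.746 t [-0.4  -0.21 -0.09] a [-0.4  0.1 -0. ]
th 0.700 phi 0.732 t [-0.41 -0.54  0.02] a [-0.8 -0.  -0. ]
th 0.670 phi 0.716 t [-0.4  -0.65  0.02] a [-0.9 -0.  -0. ]
th 0.640 phi 0.700 t [-0.4  -0.64  0.04] a [-1. -0. -0.]
th 0.610 phi 0.683 t [-0.   -0.65  0.05] a [-0.9 -0.  -0. ]
th 0.580 phi 0.667 t [-0.   -0.65  0.05] a [-0.9 -0.  -0. ]
th 0.550 phi 0.651 t [-0.   -0.65  0.07] a [-1. -0. -0.]
th 0.520 phi 0.634 t [-0.   -0.65  0.07] a [-0.9 -0.  -0. ]
```

Request:
{"op": "step_arm", "data": {"plan": [{"grip":0,"tx":-0.4,"ty":-0.2,"tz":-0.1,"ax":-0.4,"ay":0.1,"az":0},{"grip":0,"tx":-0.4,"ty":-0.55,"tz":0,"ax":-0.8,"ay":0,"az":0},{"grip":0,"tx":-0.4,"ty":-0.65,"tz":0,"ax":-0.9,"ay":0,"az":0},{"grip":0,"tx":-0.4,"ty":-0.65,"tz":0.05,"ax":-1,"ay":0,"az":0},{"grip":0,"tx":0,"ty":-0.65,"tz":0.05,"ax":-0.9,"ay":0,"az":0},{"grip":0,"tx":0,"ty":-0.65,"tz":0.05,"ax":-0.9,"ay":0,"az":0},{"grip":0,"tx":0,"ty":-0.5,"tz":0.05,"ax":-1,"ay":0,"az":0},{"grip":0,"tx":0,"ty":-0.3,"tz":0.05,"ax":-0.4,"ay":0,"az":0}]}}

```text
time: 6.35
tool_pos: [551.9, 41.2, 209.3]
tcp_rot: [126.7, 0.1, 19.6]
ft_force: [-1.0, 1.5, -0.6]
finger_gap: 0.4
```

```bash
python3 ext.py ext3; python3 look.py wrist6; python3 -c "
from rows import *
rows([.52,.48,.45,.42,.39,.36],32,27,.7516,128)"
```

```text
[-0.08 -0.52 -1.08] 6.45
[[332.89 147.6 ]
 [279.06 177.9 ]
 [283.77 237.74]
 [348.69 204.96]]
[[345.84 157.32]
 [276.49 183.45]
 [302.09 241.62]
 [370.93 212.17]]
scene -142 theta 0.5300000000000005 res px 0.6643450677754862
scene 142 theta 0.5320000000000005 res px 0.9647046299040297
side -142 theta 0.5000000000000004 res px 0.5010094592981732
side 142 theta 0.4940000000000005 res px 0.36549100805353146
6.45 [552.03  41.09 209.52] [ 29.54   8.75 102.13 -52.3   85.2  112.46] F [-0.08 -0.52 -1.08]
ball [440.25 256.09]
pivot [209.67 175.91]
corner [474.44 241.97]
tcp in case [-94.75 128.06 209.52]
to ins (array([-2.32,  4.3 , -0.02]), array([ 6.25, -0.01,  0.13]))
6.5 [552.33  40.89 210.21] case [-94.45 128.27 210.21] F [-1.   -0.32 -1.13]
th 0.520 phi 0.634 t [-0.01 -0.43 -0.09] a [-0.5 -0.   0.1]
th 0.480 phi 0.612 t [-0.   -0.86  0.13] a [-1.2 -0.  -0. ]
th 0.450 phi 0.596 t [-0.01 -0.65  0.11] a [-1. -0. -0.]
th 0.420 phi 0.579 t [-0.01 -0.65  0.11] a [-0.9 -0.  -0. ]
th 0.390 phi 0.563 t [ 0.   -0.64  0.13] a [-1. -0. -0.]
th 0.360 phi 0.547 t [ 0.   -0.65  0.13] a [-0.9 -0.  -0. ]
```

View pics/ext3.png

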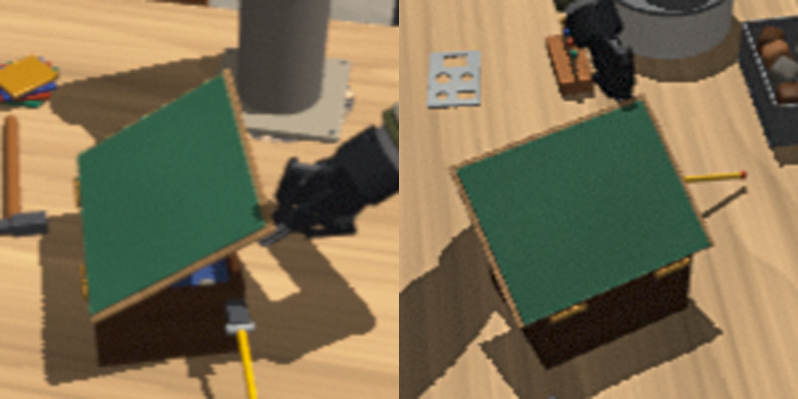

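View pics/wrist6.png

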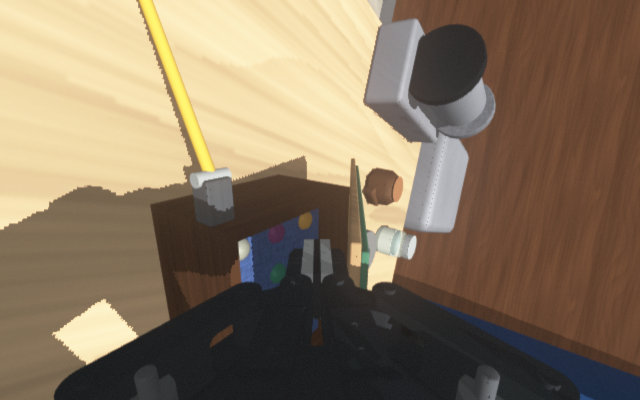

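The stay now lies outward beside the case, and the lid rides on the finger at about 0.53 rad. I'll keep lowering.

Request:
{"op": "step_arm", "data": {"plan": [{"grip":0,"tx":0,"ty":-0.4,"tz":-0.1,"ax":-0.5,"ay":0,"az":0.1},{"grip":0,"tx":0,"ty":-0.6,"tz":0.1,"ax":-1,"ay":0,"az":0},{"grip":0,"tx":0,"ty":-0.6,"tz":0.1,"ax":-1,"ay":0,"az":0},{"grip":0,"tx":0,"ty":-0.6,"tz":0.1,"ax":-1,"ay":0,"az":0},{"grip":0,"tx":0,"ty":-0.6,"tz":0.1,"ax":-1,"ay":0,"az":0},{"grip":0,"tx":0,"ty":-0.5,"tz":0.1,"ax":-0.8,"ay":0,"az":0},{"grip":0,"tx":0,"ty":-0.4,"tz":0.1,"ax":-0.6,"ay":0,"az":0}]}}

```text
time: 7.08
tool_pos: [546.6, 56.7, 176.3]
tcp_rot: [120.9, -0.0, 19.5]
ft_force: [-0.0, 2.1, -0.1]
finger_gap: 0.1
```

```bash
python3 ext.py ext4; python3 -c "
from rows import *
rows([.36,.34,.31,.28,.26,.24,.22,.20,.18,.16],30,27,.7516,128)"
```

```text
[-0.37  0.94 -1.04] 7.1833
[[337.55 155.05]
 [279.44 178.28]
 [284.26 237.69]
 [353.95 212.6 ]]
[[342.93 161.52]
 [275.15 187.11]
 [302.   241.22]
 [371.02 211.99]]
scene -142 theta 0.3640000000000004 res px 0.8050808208478334
scene 142 theta 0.3660000000000004 res px 1.107900382292931
side -142 theta 0.32400000000000034 res px 0.11517351568564732
side 142 theta 0.31200000000000033 res px 0.08964328955760638
7.1833 [546.28  56.59 175.91] case [-111.27  127.81  175.91] F [-0.37  0.94 -1.04]
th 0.360 phi 0.547 t [ 0.   -0.08 -0.15] a [0.4 0.  0.1]
th 0.340 phi 0.536 t [ 0.01 -0.43  0.1 ] a [-0.6  0.  -0. ]
th 0.310 phi 0.519 t [ 0.   -0.65  0.16] a [-0.9  0.  -0. ]
th 0.280 phi 0.503 t [ 0.01 -0.64  0.17] a [-1.  0. -0.]
th 0.260 phi 0.492 t [-0.   -0.42  0.11] a [-0.6  0.  -0. ]
th 0.240 phi 0.481 t [-0.   -0.43  0.12] a [-0.6  0.  -0. ]
th 0.220 phi 0.470 t [-0.   -0.42  0.13] a [-0.6  0.  -0. ]
th 0.200 phi 0.459 t [-0.   -0.43  0.13] a [-0.7  0.  -0. ]
th 0.180 phi 0.448 t [-0.   -0.42  0.13] a [-0.6  0.  -0. ]
th 0.160 phi 0.437 t [-0.   -0.42  0.13] a [-0.6  0.  -0. ]
```

View pics/ext4.png

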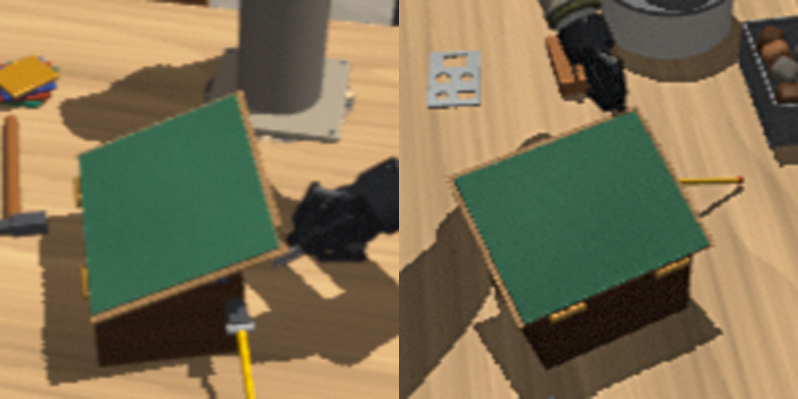

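Lid is at about 0.36 rad and still carried by the finger. I'll go slower now.

Request:
{"op": "step_arm", "data": {"plan": [{"grip":0,"tx":0,"ty":-0.2,"tz":0,"ax":0,"ay":0,"az":0.1},{"grip":0,"tx":0,"ty":-0.45,"tz":0.1,"ax":-0.6,"ay":0,"az":0},{"grip":0,"tx":0,"ty":-0.45,"tz":0.1,"ax":-0.6,"ay":0,"az":0},{"grip":0,"tx":0,"ty":-0.45,"tz":0.1,"ax":-0.6,"ay":0,"az":0},{"grip":0,"tx":0,"ty":-0.45,"tz":0.1,"ax":-0.6,"ay":0,"az":0},{"grip":0,"tx":0,"ty":-0.45,"tz":0.1,"ax":-0.6,"ay":0,"az":0},{"grip":0,"tx":0,"ty":-0.45,"tz":0.1,"ax":-0.6,"ay":0,"az":0},{"grip":0,"tx":0,"ty":-0.3,"tz":0.1,"ax":-0.6,"ay":0,"az":0}]}}

```text
time: 7.85
tool_pos: [543.7, 65.6, 145.4]
tcp_rot: [116.7, -0.2, 19.5]
ft_force: [0.0, -0.7, -0.8]
finger_gap: -0.1
```

```bash
python3 ext.py ext5; python3 -c "
from rows import *
rows([.22,.20,.18,.16,.14,.12,.1,.08],30,27,.7516,128)"; python3 look.py wrist7
```

```text
[ 0.04  0.06 -1.44] 7.95
[[340.27 162.14]
 [279.69 178.06]
 [284.44 237.97]
 [356.69 219.59]]
[[341.45 165.63]
 [274.9  191.06]
 [301.88 241.29]
 [370.71 211.62]]
scene -142 theta 0.21400000000000025 res px 0.8895528775112719
scene 142 theta 0.22000000000000025 res px 1.2822021820327376
side -142 theta 0.18800000000000022 res px 0.07915999438293504
side 142 theta 0.18000000000000022 res px 0.33625267350158505
7.95 [543.38  65.49 145.  ] case [-120.63  128.05  145.  ] F [ 0.04  0.06 -1.44]
th 0.220 phi 0.470 t [-0.    0.09 -0.07] a [ 0.3 -0.  -0.1]
th 0.200 phi 0.459 t [-0.   -0.43  0.13] a [-0.7 -0.   0. ]
th 0.180 phi 0.448 t [-0.   -0.42  0.13] a [-0.6 -0.   0. ]
th 0.160 phi 0.437 t [-0.01 -0.42  0.14] a [-0.6 -0.   0. ]
th 0.140 phi 0.426 t [ 0.01 -0.42  0.14] a [-0.7 -0.   0. ]
th 0.120 phi 0.416 t [-0.   -0.42  0.14] a [-0.6 -0.   0. ]
th 0.100 phi 0.405 t [-0.   -0.42  0.15] a [-0.6 -0.   0. ]
th 0.080 phi 0.394 t [-0.   -0.42  0.15] a [-0.6 -0.   0. ]
7.95 [543.38  65.49 145.  ] [ 35.49  22.   100.79 -59.27  87.9  126.11] F [ 0.04  0.06 -1.44]
ball [588.04 251.11]
pivot [275.89 182.83]
corner [637.52 235.31]
tcp in case [-120.63  128.05  145.  ]
to ins (array([-2.29, 11.17,  0.15]), array([16.38, -0.01, -0.09]))
```

View pics/wrist7.png

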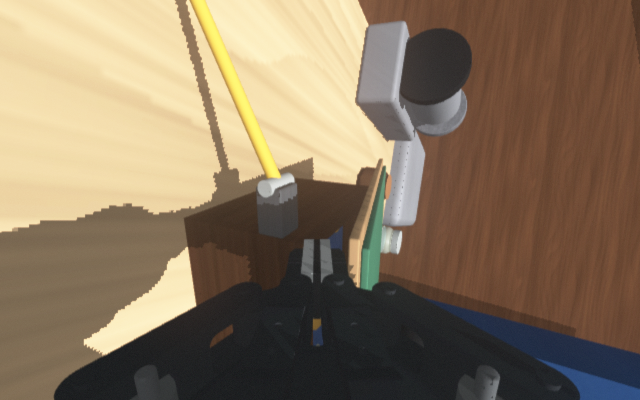

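Request:
{"op": "step_arm", "data": {"plan": [{"grip":0,"tx":0,"ty":-0.2,"tz":0.1,"ax":-0.4,"ay":0,"az":-0.1},{"grip":0,"tx":0,"ty":-0.4,"tz":0.1,"ax":-0.6,"ay":0,"az":0},{"grip":0,"tx":0,"ty":-0.4,"tz":0.1,"ax":-0.6,"ay":0,"az":0},{"grip":0,"tx":0,"ty":-0.4,"tz":0.15,"ax":-0.6,"ay":0,"az":0},{"grip":0,"tx":0,"ty":-0.4,"tz":0.15,"ax":-0.6,"ay":0,"az":0},{"grip":0,"tx":0,"ty":-0.4,"tz":0.15,"ax":-0.6,"ay":0,"az":0},{"grip":0,"tx":0,"ty":-0.3,"tz":0.1,"ax":-0.4,"ay":0,"az":0}]}}

```text
time: 8.58
tool_pos: [542.8, 68.2, 119.1]
tcp_rot: [112.9, -0.1, 19.5]
ft_force: [0.5, 0.9, -0.9]
finger_gap: 0.1
```

```bash
python3 ext.py ext6; python3 -c "
from rows import *
rows([.08,.07,.06,.05,.04,.03,.02,.01,0,-.01,-.02],30,27,.7516,128)"
```

```text
[ 0.53  0.94 -1.82] 8.6833
[[341.27 167.73]
 [279.76 178.31]
 [284.82 237.53]
 [357.86 225.58]]
[[340.88 169.75]
 [275.03 194.97]
 [301.67 241.09]
 [370.7  211.57]]
scene -142 theta 0.09600000000000013 res px 1.0533502625823086
scene 142 theta 0.09600000000000013 res px 1.3121390623473126
side -142 theta 0.07400000000000011 res px 0.02338110878492935
side 142 theta 0.0660000000000001 res px 0.26791323840120296
8.6833 [542.48  68.05 118.82] case [-123.35  128.07  118.82] F [ 0.53  0.94 -1.82]
th 0.080 phi 0.394 t [-0.   -0.37  0.04] a [-0.3  0.   0. ]
th 0.070 phi 0.388 t [-0.   -0.21  0.08] a [-0.3  0.   0. ]
th 0.060 phi 0.383 t [-0.   -0.2   0.07] a [-0.4  0.   0. ]
th 0.050 phi 0.377 t [-0.01 -0.21  0.08] a [-0.3  0.   0. ]
th 0.040 phi 0.372 t [ 0.   -0.21  0.08] a [-0.3  0.   0. ]
th 0.030 phi 0.366 t [ 0.   -0.21  0.09] a [-0.3  0.   0. ]
th 0.020 phi 0.361 t [ 0.   -0.2   0.08] a [-0.3  0.   0. ]
th 0.010 phi 0.355 t [ 0.   -0.21  0.08] a [-0.3  0.   0. ]
th 0.000 phi 0.350 t [ 0.   -0.21  0.09] a [-0.3  0.   0. ]
th -0.010 phi 0.350 t [ 0.   -0.22  0.07] a [-0.  0.  0.]
th -0.020 phi 0.350 t [ 0.   -0.21  0.08] a [-0.  0.  0.]
```

View pics/ext6.png

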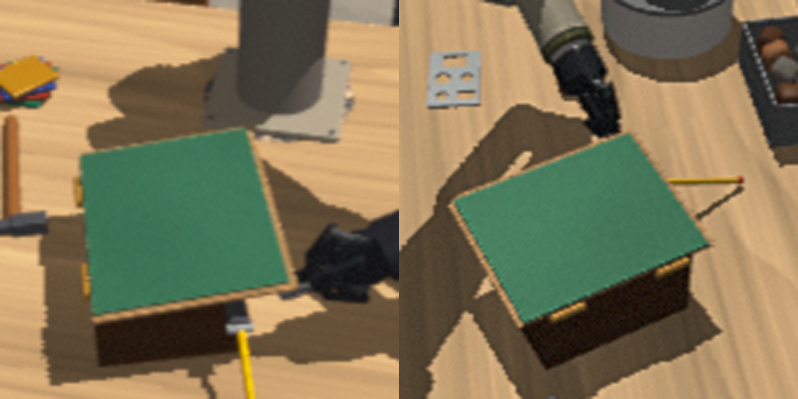

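Request:
{"op": "step_arm", "data": {"plan": [{"grip":0,"tx":0,"ty":-0.2,"tz":0.05,"ax":-0.3,"ay":0,"az":0},{"grip":0,"tx":0,"ty":-0.25,"tz":0.1,"ax":-0.3,"ay":0,"az":0},{"grip":0,"tx":0,"ty":-0.25,"tz":0.1,"ax":-0.3,"ay":0,"az":0},{"grip":0,"tx":0,"ty":-0.25,"tz":0.1,"ax":-0.3,"ay":0,"az":0},{"grip":0,"tx":0,"ty":-0.25,"tz":0.1,"ax":-0.3,"ay":0,"az":0},{"grip":0,"tx":0,"ty":-0.2,"tz":0.1,"ax":-0.3,"ay":0,"az":0},{"grip":0,"tx":0,"ty":-0.2,"tz":0.05,"ax":-0.3,"ay":0,"az":0},{"grip":0,"tx":0,"ty":-0.2,"tz":0.05,"ax":-0.2,"ay":0,"az":0}]}}

```text
time: 9.35
tool_pos: [542.7, 68.8, 100.6]
tcp_rot: [110.6, -0.1, 19.5]
ft_force: [0.9, -0.2, -1.7]
finger_gap: -0.1
```

```bash
python3 ext.py ext7; python3 -c "
from rows import *
rows([0.02,0,-.01,-.02,-.04],30,27,.7516,128)"; python3 look.py wrist8
```

```text
[-0.17  1.07 -1.86] 9.45
[[341.64 171.8 ]
 [280.03 178.07]
 [284.92 237.74]
 [357.88 229.62]]
[[340.24 172.95]
 [275.34 198.07]
 [301.67 240.97]
 [370.93 211.4 ]]
scene -142 theta 0.012000000000000052 res px 0.9897431985741839
scene 142 theta 0.012000000000000052 res px 1.4537475274372726
side -142 theta -0.007999999999999965 res px 0.008371382576790494
side 142 theta -0.017999999999999974 res px 0.6815124800356768
9.45 [542.66  68.81 100.33] case [-124.01  128.48  100.33] F [-0.17  1.07 -1.86]
th 0.020 phi 0.361 t [-0.01  0.13 -0.11] a [ 0.1 -0.  -0.1]
th 0.000 phi 0.350 t [-0.01 -0.41  0.17] a [-0.7 -0.   0. ]
th -0.010 phi 0.350 t [-0.02 -0.22  0.07] a [ 0. -0.  0.]
th -0.020 phi 0.350 t [-0.01 -0.22  0.08] a [ 0. -0.  0.]
th -0.040 phi 0.350 t [ 0.   -0.44  0.17] a [ 0. -0.  0.]
9.45 [542.66  68.81 100.33] [ 37.28  31.67  98.41 -63.05  89.52 133.29] F [-0.17  1.07 -1.86]
ball [677.4  250.85]
pivot [327.18 189.08]
corner [733.62 234.16]
tcp in case [-124.01  128.48  100.33]
to ins (array([-2.33, 15.39,  0.07]), array([22.44, -0.02, -0.06]))
```

View pics/wrist8.png

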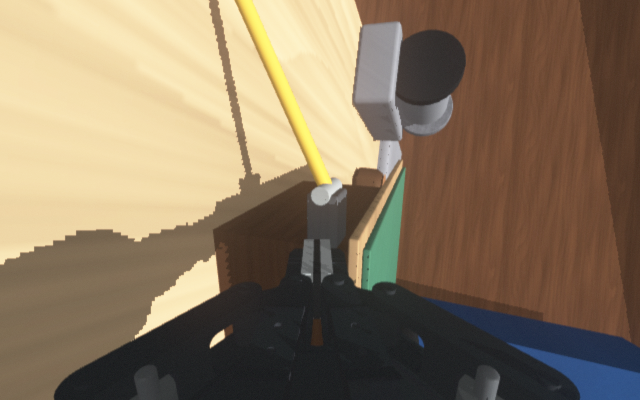

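Request:
{"op": "step_arm", "data": {"plan": [{"grip":0,"tx":0,"ty":-0.2,"tz":0.05,"ax":0,"ay":0,"az":0},{"grip":0,"tx":0,"ty":-0.2,"tz":0.05,"ax":0,"ay":0,"az":0},{"grip":0,"tx":0,"ty":-0.2,"tz":0.05,"ax":0,"ay":0,"az":0},{"grip":0,"tx":0,"ty":-0.2,"tz":0.05,"ax":0,"ay":0,"az":0},{"grip":0,"tx":0,"ty":-0.2,"tz":0.05,"ax":0,"ay":0,"az":0},{"grip":0,"tx":0,"ty":-0.2,"tz":0.05,"ax":0,"ay":0,"az":0}]}}

```text
time: 10.0
tool_pos: [542.4, 70.3, 88.5]
tcp_rot: [110.6, -0.1, 19.5]
ft_force: [-0.0, -0.4, 0.5]
finger_gap: -0.1
```

```bash
python3 ext.py ext8; python3 look.py wrist9
```

```text
[-0.08  0.25 -0.9 ] 10.1
[[341.62 172.55]
 [280.13 177.77]
 [284.91 237.68]
 [357.95 230.15]]
[[340.58 173.28]
 [275.32 198.4 ]
 [301.69 240.91]
 [370.71 211.47]]
scene -142 theta -0.003999999999999962 res px 1.0194372017180395
scene 142 theta 4.163336342344337e-17 res px 1.3724101422596997
side -142 theta -0.015999999999999973 res px 0.06610009833758072
side 142 theta -0.02599999999999998 res px 0.32809949849097053
10.1 [542.17  70.15  88.22] [ 37.41  33.14  97.99 -62.96  89.12 134.28] F [-0.08  0.25 -0.9 ]
ball [710.15 253.62]
pivot [345.26 190.17]
corner [770.58 236.79]
tcp in case [-125.43  128.47   88.22]
to ins (array([-2.32, 16.57, -0.23]), array([22.43, -0.02, -0.08]))
```

View pics/wrist9.png

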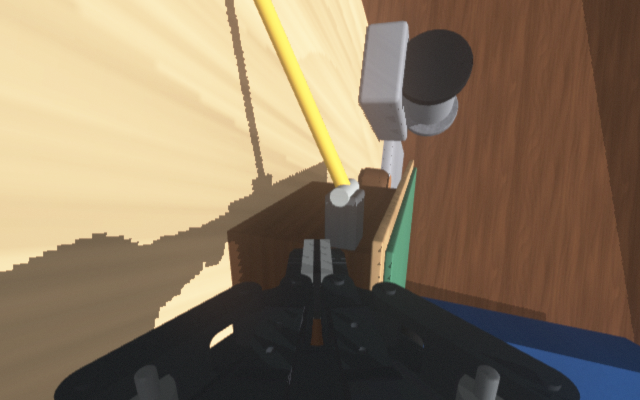

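View pics/ext8.png

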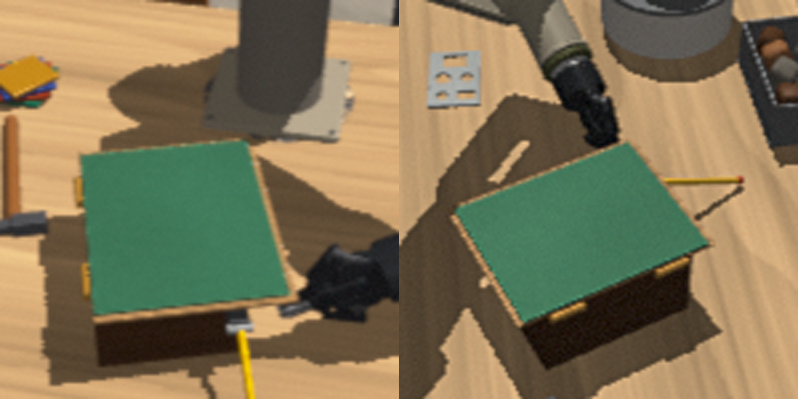

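The lid is shut: the finger dropped another 12 mm and the lid no longer followed. The wrist view shows a gap between them. I'll retreat along the finger's axis.

Request:
{"op": "step_arm", "data": {"plan": [{"grip":0,"tx":0,"ty":-0.3,"tz":-0.5,"ax":0,"ay":0,"az":0},{"grip":0,"tx":0,"ty":0,"tz":-1.5,"ax":0,"ay":0,"az":0},{"grip":0,"tx":0,"ty":0,"tz":-2,"ax":0,"ay":0,"az":0},{"grip":0,"tx":0,"ty":0,"tz":-2,"ax":0,"ay":0,"az":0},{"grip":0,"tx":0,"ty":0,"tz":-2,"ax":0,"ay":0,"az":0},{"grip":0,"tx":0,"ty":0,"tz":-2,"ax":0,"ay":0,"az":0},{"grip":0,"tx":0,"ty":0.5,"tz":-1,"ax":0,"ay":0,"az":0},{"grip":0,"tx":0,"ty":0,"tz":0,"ax":0,"ay":0,"az":0}]}}

```text
time: 10.82
tool_pos: [508.5, 169.6, 131.3]
tcp_rot: [110.7, -0.3, 19.6]
ft_force: [0.7, -0.1, -0.6]
finger_gap: 0.3
```

Request:
{"op": "step_arm", "data": {"plan": [{"grip":0,"tx":0,"ty":1,"tz":-0.5,"ax":0,"ay":0,"az":0},{"grip":0,"tx":0,"ty":2,"tz":-0.5,"ax":0,"ay":0,"az":0},{"grip":0,"tx":0,"ty":2,"tz":-0.5,"ax":0,"ay":0,"az":0},{"grip":0,"tx":0,"ty":2,"tz":-0.5,"ax":0,"ay":0,"az":0},{"grip":0,"tx":0,"ty":1,"tz":0,"ax":0,"ay":0,"az":0},{"grip":0,"tx":0,"ty":0,"tz":0,"ax":0,"ay":0,"az":0},{"grip":0,"tx":0,"ty":0,"tz":0,"ax":0,"ay":0,"az":0}]}}

```text
time: 11.4
tool_pos: [511.2, 156.9, 211.1]
tcp_rot: [110.7, -0.1, 19.4]
ft_force: [0.1, -0.2, -1.1]
finger_gap: -0.2
```

```bash
python3 ext.py ext9; python3 - <<'E'
from bench import *
import cv2,numpy as np
for n in("scene","side"):
    cv2.imwrite(f"pics/{n}9.png",snapshot(n)[:,:,::-1])
st=sense();print(st['tool_pos'],st['ft_force'],st['qd'],st['time'])
a=cv2.imread("pics/scene0.png");b=cv2.imread("pics/scene9.png")
c=cv2.imread("pics/side0.png");d=cv2.imread("pics/side9.png")
cv2.imwrite("pics/end.png",np.hstack([cv2.resize(b,(400,250)),cv2.resize(d,(400,250))]))
E
```

```text
[-0.22  0.17 -0.52] 11.5
[[341.5  172.21]
 [280.17 178.29]
 [284.87 237.68]
 [357.97 230.15]]
[[340.47 173.21]
 [275.41 198.54]
 [301.73 240.97]
 [370.67 211.38]]
scene -142 theta 0.0020000000000000434 res px 1.1409789818906078
scene 142 theta 4.163336342344337e-17 res px 1.357948133851234
side -142 theta -0.019999999999999976 res px 0.004830875697046681
side 142 theta -0.02399999999999998 res px 0.4355649218535539
[510.6648106  157.09200018 209.77250355] [-0.63732601 -0.06245649 -0.72128791] [ 0.17626745 -0.04894322 -0.19971813 -0.07662328  0.13411454 -0.01872518] 11.6
```

View pics/side9.png

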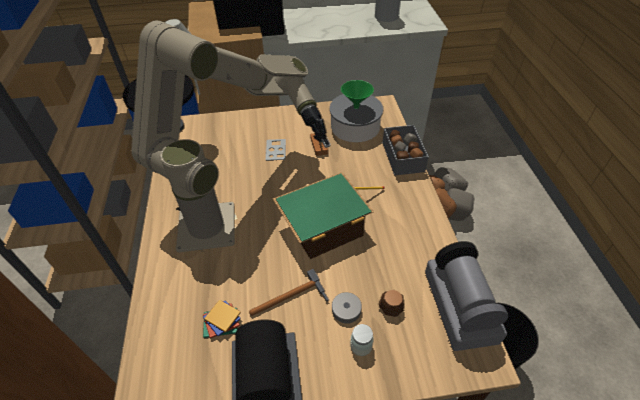

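View pics/scene9.png

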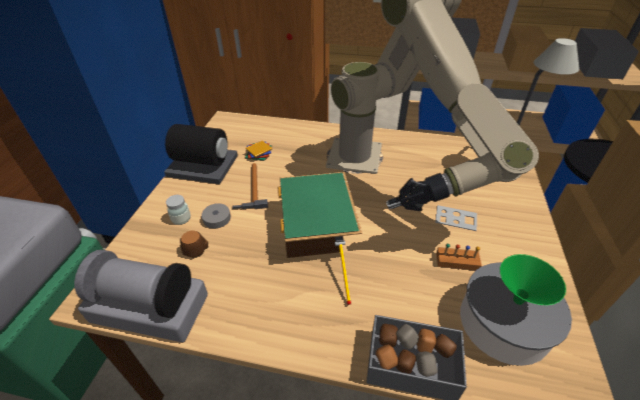

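The lid is shut. Its corners haven't moved since the finger left, the stay lies outward at about scene (345,275), the bystanders sit where they were, and the hand is clear.

```bash
python3 -c "
from bench import *
print(hand_in())"
```

```text
the job is handed in; nothing more can be done
None
```

I knocked the stay out sideways with the closed fingers under the lid. The lid dropped about 4 mm onto the backs of the fingers, and I lowered it along its arc until it was shut. The fingers then went about 12 mm lower and backed out along their own axis. I handed the job in at about 11.6 s; `hand_in()` gives no verdict.

**Last checks:**
- **Lid:** shut. Its corners in the images did not move as the fingers left. The two views differ slightly: the scene view reads 0.00 to 0.002 rad and the side view about -0.02 rad, which is my calibration bias.
- **Landing:** I commanded about 0.12 rad/s near shut. I did not measure the lid's actual speed, or its contact force separately from the wrist force (noisy, about 1 to 2 N).
- **Stay:** lying out beside the case, judged by eye from the images.
- **Bystanders:** no visible change from the starting pictures. I compared them by eye and did not measure it.
- **Robot:** clear of the case, with the tool tip about 210 mm above the bench and the wrist force at noise level.

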